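Set the length stop and snap its cap on

ROBOT

A 7-joint arm with a two-finger parallel gripper is mounted at the origin on a cart in front of the work surface, level with it; the furniture and walls round the work are solid. World frame = base frame: x ahead of the robot, y to its left, z up, the work surface at z = 0. Lengths are in m, angles in rad, forces in N, time in s.
With the tool pointing down it reaches from about 0.4 to 0.85 m from the base axis. Payload 4.5 kg.
Tool frame: the origin (TCP) lies at the very end of the fingers, on their centre line; the grasp point (between the pads) lies 19 mm behind it; z points along the fingers, y is the line along which they close (so a half turn about z gives the same grasp; the last joint's range is limited). The gripper opens to 88 mm and grips with 3 to 60 N. Pads are 18 mm wide; open, the fingers measure 123 mm over their backs; the gripper's body (75 mm by 187 mm) begins 45 mm behind the grasp point.
Start: joints at [-1.213, 0.689, -0.195, 1.565, 0.157, 0.902, -0.215], TCP at [0.199, 0.593, 0.239] pointing down, gripper open.
Joint ranges: [-3.01, 3.01], [-0.46, 2.08], [-1.47, 1.51], [0.13, 2.56], [-1, 4.14], [0.04, 2.09], [-2.66, 2.66]. Speed limits (rad/s): [2.57, 2.57, 3.14, 3.14, 3.14, 3.14, 3.14].

INTERFACE

Orientations are given as a unit quaternion [x, y, z, w].
In Python, from plant import r, optics gives the robot as it stands.
- The arm moves only by the tool servo_tool, never from a script. Its arguments are lists of equal length, an entry for each row: "translation": the shift along the tool's x, y, z in m, a list of three; "turn": the turn, a rotation vector about the tool's x, y, z in rad, a list of three. In form: {"translation": [[dx, dy, dz], ...], "turn": [[rx, ry, rz], ...]}. A call has 1 to 10 rows; each row shifts and turns the commanded pose from where the row before left it, along the tool's axes as they then stand; what a row does not reach is not made up. A row lasts 1/8 s, in which the tool goes at most 62.5 mm and 10.7 degrees, less where a joint would pass 70% of its speed; a pose out of reach is approached as far as the arm can. A call is refused whole if a number of a shift passes 0.0625 or a number of a turn 0.188, either way. A call with a gripper value outside its range is refused whole. "grip" is the opening, from 0 (shut) to 1 (fully open), set as the call begins (left out, the last holds). The fingers move at their own pace and stop on an object; "grip_force" is the grip in N (left out, the last holds). Time passes only in rows, so rows that do not move let the fingers close. It gives the time, the measured TCP pose, the force, the opening and the grip force at its end, in the units of the state.
- r.get_state(): the state, without advancing time (a new reading comes with each control period).
- optics.snapshot(name): name is "side" or "top" or "wrist"; returns a dict with "img" (420x560x3 uint8, red, green, blue), "z_map" (420x560 float32, m along the optical axis (not along the pixel's ray), 0 where there is no reading), "mtx" (3x3 intrinsics, pixels), "k1" (the pictures are not rectified: a ray, as slopes to the right and down, at radius r is drawn at 1 + k1 r^2 times it, then the intrinsics apply), "R" (3x3) and "t" (3): a world point X has camera coordinates R X + t. Camera axes: x right, y down, z forward; pixel columns grow to the right and rows downward; lengths in m; the calibration is good to about 2 mm. A picture is of the moment at which its call begins.
- r.finish_job(): hands the job in; it is judged then, once.
The state is a dict: "clock": time; "q": joint angles; "qd": joint speeds; "joint_torque": joint torques, N m; "tool_pos": TCP position; "eef_rot": TCP orientation; "contact_force": force on the tool from outside, world axes, zero at the start; "moment": the same for the moment, N m; "opening": opening from 0.0 (shut) to 1.0 (fully open); "finger_force": force on a finger pad.
Only numpy, scipy, OpenCV 4.12 (cv2) and the standard library are available. Lean on these libraries where they do the work, as an engineer would, in place of code of your own. Each camera call takes 0.05 s, during which the arm holds its last target. There are 200 camera calls.

TASK

Set the length stop of the saw: first slide the grey carriage along its rail until the white line on it is level with the white line on the red mark. Then take the blue cap and press it straight down onto the carriage's ball stud until it clicks and its rim is flush on the brass seat. Keep pressing after the click: finish with the cap still held in the gripper and pushed firmly (about 10 N) down on its seat, the carriage still at the mark, and leave the wax tin, tape measure and caliper where they are.

Things in the scene. Friction and masses are not known exactly. Their poses are not given: they have to be found in the camera images.
- rail: Aluminium length-stop rail screwed to the table, 60 wide (x) x 340 long (y) x 18 mm high; origin at the centre of its underside, its y axis is the direction of travel of the carriage. Position and yaw vary. A grey carriage 70 (x) x 140 (y) x 22 mm rides on it, its top 40 mm above the table.
- carriage (a joint): Slide of the carriage along the rail's +y, 0 to 0.15 m; it stays where it is left (friction 5 N) and starts at 0 to 0.04, always on the -y side of the mark. At 0 the carriage's middle is 75 mm to the -y side of the rail's middle.
- pointer (a point): Point on the upper near (-x) edge of the carriage, 40 mm above the table, at the end of the white line (4 mm wide) across the carriage's middle; axes as the rail's.
- mark: Red mark clipped to the near side of the rail (26 x 24 x 36 mm high, fixed), with a white line 4 mm wide on its top along its x axis at y = 0; origin on the table under its rail-side face; axes parallel to the rail's. The lines are level when the pointer's y in this frame is 0. The carriage passes it without touching.
- fin_top (a point): Middle of the top of the carriage's black fin, by which it is slid: 32 (rail's x) x 16 mm (rail's y), 41 mm high above the carriage, its top 81 mm above the table. It stands 50 mm to the -y side of the carriage's middle; the stud is 40 mm to the +y side. Axes as the rail's.
- stud_seat: Round brass seat, 48 mm across, on the carriage; origin at the centre of its upper face, 44 mm above the table, z up. From it rises the steel stud, 15 mm high, 14 mm thick above a 20.6 mm foot, with 4 spring balls whose outsides stand on a 27 mm circle, 9 mm above the seat.
- cap: Loose blue round snap cap, 40-65 g, open side down; origin at the centre of its rim, z up. Skirt 42 mm across, 22 high, inner lip of 23 bore; above it the ribbed grip, 30 across, from 22 to 51 mm: grasp there, fingertips just over the skirt. On the stud it meets the balls 11 mm above the seat, resists with 6-10 N until about 5 mm, then clicks down, origin level with the seat.
- wax_tin: Bystander: round tin with a red lid, 77 mm across, 40 mm high; origin at the centre of its underside.
- tape_measure: Bystander: yellow tape measure, 38 x 91 x 66 mm; origin at the centre of its underside.
- caliper: Bystander: steel caliper lying flat, 67 x 262 x 14 mm, long along its y; origin at the centre of its underside.

How it is judged:
By the outcome, as a careful person would: the job done as asked, in the order asked, and still so for the second after the job is handed in, while the arm keeps its last pose, push and grip.
It also fails if it takes over 51 s, if anything falls off the work surface, if the arm or the gripper's body presses on something with over 40 N, if the wrist force passes 120 N, or if a joint passes its speed limit or range.

## Working session

There is one attempt and no reset: what is moved stays moved. The work goes in short steps, Python scripts to look and compute and a tool call to move; the robot and the scene stay as the last step left them, time stands still between calls to the robot, and variables do not carry over. Pictures are saved under pics/ and viewed, at most 10 in all, crops included, and the job is handed in when it is done.

Besides the shell and the picture viewer there is one more tool, called after "Emit:" in YAML: its name, and indented under it one key for each argument. servo_tool: Moves the arm, as the interface text tells. Its arguments: {"type":"object","properties":{"translation":{"type":"array"},"turn":{"type":"array"},"grip":{"type":"number"},"grip_force":{"type":"number"}},"required":["translation","turn"]}

```bash
mkdir -p pics
cat > h.py <<'E'
import numpy as np, cv2
from plant import r, optics
def snap(n,f=None):
    s=optics.snapshot(n)
    if f: cv2.imwrite('pics/'+f,s['img'][:,:,::-1])
    return s
def cloud(s):
    h,w=s['z_map'].shape; K=s['mtx']
    u,v=np.meshgrid(np.arange(w),np.arange(h))
    x=(u-K[0,2])/K[0,0]; y=(v-K[1,2])/K[1,1]
    a,b=x.copy(),y.copy()
    for _ in range(10):
        d=1+s['k1']*(a*a+b*b); a=x/d; b=y/d
    z=s['z_map']; P=np.stack([a*z,b*z,z],-1)
    return (P-s['t'])@s['R'], z>0
E
python3 - <<'E'
from h import *
for n in ('top','side'):
    s=snap(n,n+'0.png'); P,m=cloud(s); np.savez(n+'0.npz',P=P,m=m,img=s['img'])
    print(n,s['mtx'][0,0],s['k1'],-s['R'].T@s['t'],s['R'][2])
print(r.get_state())
E
```

```text
top 485.90929467548074 -0.1357768601125994 [ 0.45882518 -0.1512963   1.27552077] [ 0.09430675  0.01259392 -0.99546353]
side 426.76843957290356 -0.04977102811324359 [0.31379617 0.65242434 0.49933311] [ 0.2616275  -0.84812882 -0.46068271]
{'clock': 0.1, 'q': array([-1.21322195,  0.68986649, -0.19450823,  1.56620294,  0.15733385,
        0.90250624, -0.21509077]), 'qd': array([ 0.00156925, -0.00274039,  0.00077326, -0.0044358 , -0.000513  ,
        0.00070445, -0.00125084]), 'joint_torque': array([-2.06900295e-03, -5.28499997e+01, -1.27182785e+00, -1.53835952e+01,
       -5.27298474e-02,  1.94143780e-03,  4.11603594e-05]), 'tool_pos': array([0.19872346, 0.59198944, 0.23802081]), 'eef_rot': array([ 1.61135147e-01,  9.86932030e-01, -7.93347548e-04, -5.21736958e-05]), 'contact_force': array([0.22135253, 0.74924058, 0.38912622]), 'moment': array([-0.08307052, -0.03561106,  0.03424399]), 'finger_force': 0.0, 'opening': 1.0008749086564221}
```

View pics/top0.png

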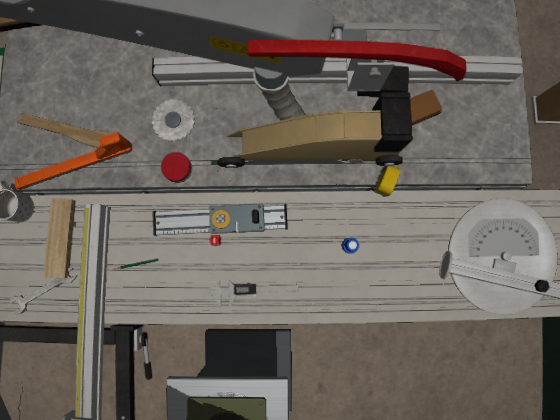

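View pics/side0.png

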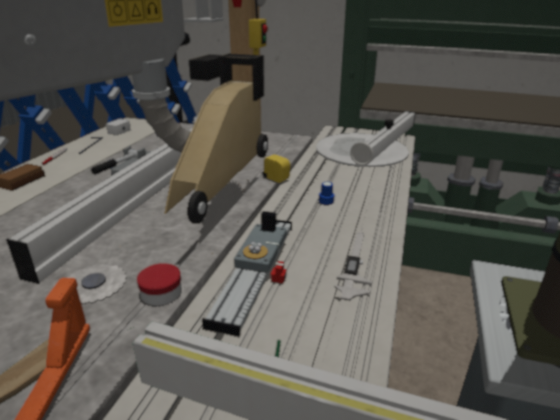

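The top view shows the rail at (153–287, 218), with the carriage's seat at (221, 218) and its fin at (255, 216). The red mark is at (215, 240), the cap at (350, 245) and the caliper at (245, 289). The side view agrees, with the fin on the far (-y) side of the stud. The saw's body hangs behind and above the rail.

```bash
python3 - <<'E'
from h import *
d=np.load('top0.npz');P,img=d['P'],d['img'].astype(int)
R,G,B=img[...,0],img[...,1],img[...,2]
V,U=np.mgrid[:420,:560]
def box(u0,u1,v0,v1): return (U>=u0)&(U<=u1)&(V>=v0)&(V<=v1)&d['m']
z=P[...,2]
m=box(335,365,232,258)&(B>R+40); print('cap',m.sum(),P[m].mean(0),P[m].min(0),P[m].max(0))
mt=m&(z>.04);print(' captop',mt.sum(),P[mt].mean(0))
m=box(208,222,232,248)&(R>G+60); print('mark',m.sum(),P[m].mean(0),P[m].min(0),P[m].max(0), 'top',P[m&(z>.028)].mean(0))
b=box(145,295,195,240)
m=b&(z>.034)&(z<.048); rc=cv2.minAreaRect(P[m][:,:2].astype(np.float32)*1000); print('carriage',m.sum(),rc,P[m].mean(0))
m=b&(z>.07)&(z<.095); print('fin',m.sum(),P[m].mean(0),P[m].min(0),P[m].max(0))
m=b&(z>.01)&(z<.05);rc=cv2.minAreaRect(P[m][:,:2].astype(np.float32)*1000);print('rail',rc)
m=b&(R>B+50)&(z>.034); print('brass',m.sum(),P[m].mean(0))
# overhead clearance of saw: points above z .1 near work
m=(z>.1)&(P[...,0]<.85)&d['m'];Q=P[m]; 
for y in np.arange(-.7,.7,.1):
    q=Q[abs(Q[:,1]-y)<.05]
    if len(q): i=q[:,0].argmin(); print(round(y,2),q[i].round(3),q[:,2].max().round(3))
E
python3 - <<'E'
from h import *
a=cv2.imread('pics/top0.png')[190:310,140:380]
cv2.imwrite('pics/c1.png',cv2.resize(a,None,fx=3.3,fy=3.3,interpolation=cv2.INTER_CUBIC))
E
```

```text
cap 147 [ 0.49540658 -0.32159255  0.03529737] [ 0.4755121  -0.34530102 -0.00114219] [ 0.5153464  -0.30549733  0.05749902]
 captop 69 [ 0.49473567 -0.32457475  0.04987844]
mark 78 [0.51328948 0.02430937 0.02588723] [0.50209197 0.01408884 0.01293205] [0.52578639 0.0364664  0.04132135] top [0.51136705 0.02477318 0.03541376]
carriage 1317 ((558.0309448242188, -30.824172973632812), (88.64408111572266, 142.1293487548828), 2.1945338249206543) [ 0.56601175 -0.02979556  0.04056135]
fin 83 [ 0.5682714  -0.08206028  0.08029097] [ 0.55351105 -0.08996788  0.07017637] [ 0.58388883 -0.07495081  0.0858011 ]
rail ((558.4090576171875, 14.480316162109375), (92.62820434570312, 354.46630859375), 4.835152626037598)
brass 202 [0.56299436 0.00885487 0.04380583]
-0.5 [ 0.77  -0.453  0.499] 0.518
-0.4 [ 0.689 -0.377  0.296] 0.564
-0.3 [ 0.692 -0.35   0.337] 0.576
-0.2 [ 0.708 -0.178  0.105] 0.58
-0.1 [ 0.693 -0.055  0.101] 0.58
-0.0 [ 0.689 -0.019  0.112] 0.494
0.3 [0.072 0.324 0.103] 0.129
0.4 [0.067 0.379 0.104] 0.136
```

View pics/c1.png

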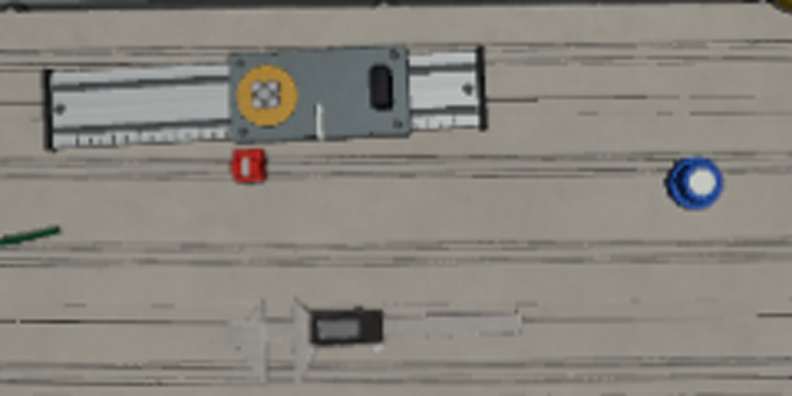

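The crop shows the carriage's white line at (320, 120) and the mark's line at (247, 166), so the travel is roughly 55 mm. I'll fly over the carriage for a close look with the wrist camera.

Emit:
servo_tool:
  translation:
    - [0,0,-0.03]
    - [0,0,-0.03]
    - [0,0,-0.03]
    - [-0.018,-0.038,0]
    - [-0.018,-0.038,0]
    - [-0.018,-0.038,0]
    - [-0.018,-0.038,0]
    - [-0.018,-0.038,0]
    - [-0.018,-0.038,0]
    - [-0.018,-0.038,0]
  turn:
    - [0,0,-0.127]
    - [0,0,-0.127]
    - [0,0,-0.127]
    - [0,0,0]
    - [0,0,0]
    - [0,0,0]
    - [0,0,0]
    - [0,0,0]
    - [0,0,0]
    - [0,0,0]

```text
clock: 1.35
tool_pos: [0.3403, 0.3327, 0.3285]
eef_rot: [-0.029, 1.0, -0.0, -0.0]
contact_force: [0.6, 0.1, -0.2]
opening: 1.001
finger_force: 0.0
```

Emit:
servo_tool:
  translation:
    - [-0.018,-0.038,0]
    - [-0.018,-0.038,0]
    - [-0.018,-0.038,0]
    - [-0.018,-0.038,0]
    - [-0.018,-0.038,0]
    - [-0.018,-0.038,0]
    - [-0.018,-0.038,0]
    - [-0.018,-0.038,0]
    - [0,0,0]
    - [0,0,0]
  turn:
    - [0,0,0]
    - [0,0,0]
    - [0,0,0]
    - [0,0,0]
    - [0,0,0]
    - [0,0,0]
    - [0,0,0]
    - [0,0,0]
    - [0,0,0]
    - [0,0,0]

```text
clock: 2.6
tool_pos: [0.5005, 0.0396, 0.3284]
eef_rot: [-0.029, 1.0, 0.0, -0.0]
contact_force: [0.0, 0.6, -0.1]
opening: 1.003
finger_force: 0.0
```

```bash
cat >> h.py <<'E'
from scipy.spatial.transform import Rotation as Ro
def st():
    s=r.get_state(); R=Ro.from_quat(s['eef_rot'])
    Y=R.as_matrix()[:,1]
    print('t',s['clock'],'pos',s['tool_pos'].round(4),'z',R.as_matrix()[:,2].round(4),'yaw',np.degrees(np.arctan2(-Y[0],Y[1])).round(2),'F',s['contact_force'].round(2),'open',round(s['opening'],3),'ff',round(s['finger_force'],2))
    return s,R
def go(target):
    s,R=st(); print('tool shift',R.inv().apply(np.array(target)-s['tool_pos']).round(4))
E
python3 - <<'E'
from h import *
st(); s=snap('wrist','w1.png');P,m=cloud(s);np.savez('w1.npz',P=P,m=m,img=s['img']); print(-s['R'].T@s['t'],s['mtx'])
E
```

```text
t 2.6 pos [0.5005 0.0396 0.3284] z [-1.e-03  7.e-04 -1.e+00] yaw 3.31 F [ 0.05  0.63 -0.11] open 1.003 ff 0.0
[0.4345019  0.03611793 0.47392838] [[301.91501231   0.         285.9022818 ]
 [  0.         301.91501231 213.5149803 ]
 [  0.           0.           1.        ]]
```

View pics/w1.png

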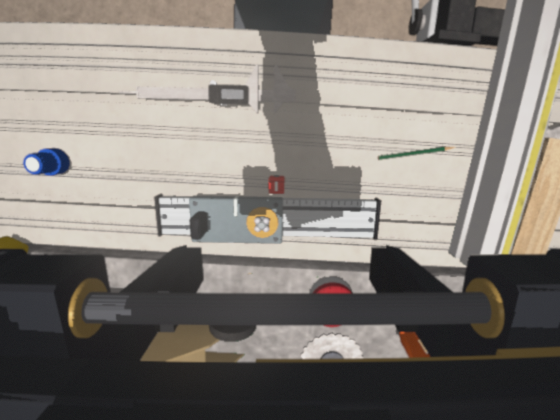

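The wrist view shows the fin at (198, 226), the carriage line at (235, 205), the mark line at (276, 183) and the stud at (262, 224).

Run:
```python
from h import *
d=np.load('w1.npz');P,img=d['P'],d['img'].astype(int);z=P[...,2]
R,G,B=img[...,0],img[...,1],img[...,2]
V,U=np.mgrid[:420,:560]
def box(u0,u1,v0,v1): return (U>=u0)&(U<=u1)&(V>=v0)&(V<=v1)&d['m']
b=box(145,395,185,250)
m=b&(z>.037)&(z<.050)&(P[...,0]>.525);print('carr',cv2.minAreaRect(P[m][:,:2].astype(np.float32)*1000))
m=b&(z>.012)&(z<.025);print('rail',cv2.minAreaRect(P[m][:,:2].astype(np.float32)*1000))
m=b&(z>.076)&(z<.09); print('fin',m.sum(),cv2.minAreaRect(P[m][:,:2].astype(np.float32)*1000),P[m].mean(0))
m=b&(R>B+50)&(z>.036)&(V>205);print('brass',cv2.minAreaRect(P[m][:,:2].astype(np.float32)*1000),P[m].mean(0))
m=box(265,290,172,196)&(R>G+50)&(z>.03);print('mark',cv2.minAreaRect(P[m][:,:2].astype(np.float32)*1000),P[m].mean(0))
m=box(20,75,140,180)&(B>R+40);print('cap skirt',cv2.minAreaRect(P[m&(z<.026)&(z>.018)][:,:2].astype(np.float32)*1000),'top',P[box(20,75,140,180)&(z>.044)].mean(0),P[box(20,75,140,180)][:,2].max())
```

```text
carr ((566.12890625, -31.87201690673828), (69.88670349121094, 138.05953979492188), 2.5295486450195312)
rail ((558.1381225585938, 14.272903442382812), (77.3143081665039, 353.1521301269531), 2.582963228225708)
fin 251 ((567.9380493164062, -80.65115356445312), (15.922118186950684, 31.547346115112305), 89.28401947021484) [ 0.56738105 -0.08023443  0.07955584]
brass ((567.9755249023438, 9.667613983154297), (41.48999786376953, 46.53530502319336), 23.903240203857422) [0.56663461 0.00989047 0.04354893]
mark ((509.809814453125, 25.008073806762695), (10.826277732849121, 20.698951721191406), 2.16552734375) [0.50958722 0.02416346 0.03520284]
cap skirt ((494.23724365234375, -318.84478759765625), (39.885005950927734, 29.79323959350586), 6.118245601654053) top [ 0.49407975 -0.32282338  0.04974631] 0.05299585738265524
```

Emit:
servo_tool:
  translation:
    - [0,0,0]
    - [-0.0155,-0.031,0.03]
    - [-0.0155,-0.031,0.03]
    - [-0.0155,-0.031,0.03]
    - [-0.0155,-0.031,0.03]
    - [0,0,0.03]
    - [0,0,0.03]
    - [0,0,0]
    - [0,0,0]
  turn:
    - [0,0,0.014]
    - [0,0,0]
    - [0,0,0]
    - [0,0,0]
    - [0,0,0]
    - [0,0,0]
    - [0,0,0]
    - [0,0,0]
    - [0,0,0]

```text
clock: 3.78
tool_pos: [0.569, -0.0816, 0.1497]
eef_rot: [-0.022, 1.0, 0.0, 0.001]
contact_force: [-0.0, -0.5, 1.2]
opening: 1.001
finger_force: 0.0
```

```bash
cat >> h.py <<'E'
def plane(s,uv,z):
    K=s['mtx'];D=np.array([s['k1'],0,0,0,0],float)
    K=np.array(K,float); n=np.array([(uv[0]-K[0,2])/K[0,0],(uv[1]-K[1,2])/K[1,1]]);a=n.copy()
    for _ in range(10): a=n/(1+s['k1']*a@a)
    c=-s['R'].T@s['t']; d=s['R'].T@np.array([a[0],a[1],1]); return c+d*(z-c[2])/d[2]
E
python3 - <<'E'
from h import *
s=snap('wrist','w2.png');P,m=cloud(s);z=P[...,2]
go([.568,-.0812,.055])
q=m&(z>.076)&(z<.086)&(abs(P[...,0]-.568)<.03)&(abs(P[...,1]+.081)<.02)
print('fin',q.sum(),cv2.minAreaRect(P[q][:,:2].astype(np.float32)*1000))
q=m&(z>.036)&(z<.043)&(abs(P[...,0]-.566)<.06)&(abs(P[...,1]+.03)<.09)
print('carr',cv2.minAreaRect(P[q][:,:2].astype(np.float32)*1000))
E
```

```text
t 3.825 pos [ 0.5693 -0.0818  0.1501] z [ 2.5e-03  1.0e-04 -1.0e+00] yaw 2.51 F [-0.45 -0.75  0.01] open 1.0 ff 0.0
tool shift [0.0015 0.0006 0.0951]
fin 822 ((567.77392578125, -82.02503967285156), (31.27238655090332, 15.711079597473145), 3.1609487533569336)
carr ((554.3892211914062, -32.116905212402344), (92.07830047607422, 140.7513427734375), 2.4526777267456055)
```

View pics/w2.png

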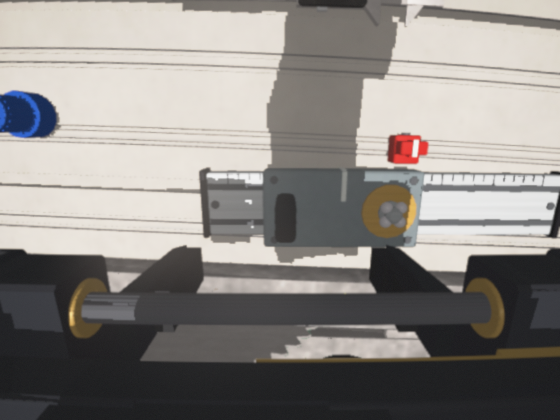

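The line's end on the carriage is at (344, 172), the mark's line at (416, 148) and the fin is centred at (286, 218). Next I'll go down and grip the fin.

Emit:
servo_tool:
  translation:
    - [0.0015,0,0.03]
    - [0,0,0.03]
    - [0,0,0.025]
    - [0,0,0.008]
    - [0,0,0]
  turn:
    - [0,0,0]
    - [0,0,0]
    - [0,0,0]
    - [0,0,0]
    - [0,0,0]

```text
clock: 4.45
tool_pos: [0.5674, -0.0823, 0.0564]
eef_rot: [-0.022, 1.0, -0.0, 0.001]
contact_force: [0.3, -0.1, 0.4]
opening: 1.0
finger_force: 0.0
```

Emit:
servo_tool:
  translation:
    - [0,0,0]
    - [0,0,0]
    - [0,0,0]
    - [0,0,0]
    - [0,0,0]
    - [0,0,0]
    - [0,0,0]
    - [0,0,0]
  turn:
    - [0,0,0]
    - [0,0,0]
    - [0,0,0]
    - [0,0,0]
    - [0,0,0]
    - [0,0,0]
    - [0,0,0]
    - [0,0,0]
  grip: 0
  grip_force: 15

```text
clock: 5.45
tool_pos: [0.5668, -0.0823, 0.0557]
eef_rot: [-0.022, 1.0, 0.0, -0.0]
contact_force: [0.5, 0.2, -0.7]
opening: 0.183
finger_force: 15.0
```

```bash
cat > lines.py <<'E'
from h import *
import sys
def lines(f,yaw=np.radians(2.5)):
    s=snap('wrist',f);P,m=cloud(s);z=P[...,2]
    R,G,B=[s['img'][...,i].astype(int) for i in range(3)]
    mn=np.minimum(np.minimum(R,G),B)
    ax=np.array([np.cos(yaw),np.sin(yaw)]);ay=np.array([-ax[1],ax[0]])
    # mark: red blob, white between
    red=(R>G+60)&(R>B+60)&m&(abs(P[...,0]-.51)<.03)&(abs(P[...,1]-.024)<.03)
    v,u=np.nonzero(red); out={}
    hull=cv2.fillConvexPoly(np.zeros(red.shape,np.uint8),cv2.convexHull(np.stack([u,v],1).astype(np.int32)),1)>0
    w=hull&(mn>130)&(abs(R-B)<60)
    v,u=np.nonzero(w); M=np.array([plane(s,p,.036)[:2] for p in zip(u,v)])
    # carriage line
    c=m&(z>.036)&(z<.045)&(mn>130)&(P[...,0]>.528)&(P[...,0]<.565)&(P[...,1]>-.07)&(P[...,1]<.06)
    n,l,stt,cen=cv2.connectedComponentsWithStats(c.astype(np.uint8))
    for i in range(1,n):
        if stt[i,4]<15: continue
        v,u=np.nonzero(l==i); Q=np.array([plane(s,p,.040)[:2] for p in zip(u,v)])
        print('cand',stt[i],'mean',Q.mean(0).round(4),'xspan',np.ptp(Q@ax).round(4),'yspan',np.ptp(Q@ay).round(4),'dy to mark',((M.mean(0)-Q.mean(0))@ay).round(4))
    print('mark n',len(M),M.mean(0),'span',np.ptp(M@ax).round(4),np.ptp(M@ay).round(4))
lines(sys.argv[1])
E
python3 - <<'E'
from h import *
st()
E
python3 lines.py w3.png
```

```text
t 5.45 pos [ 0.5668 -0.0823  0.0557] z [-1.e-04  1.e-04 -1.e+00] yaw 2.47 F [ 0.51  0.2  -0.71] open 0.183 ff 15.0
cand [397 197  40  18 421] mean [ 0.5353 -0.0141] xspan 0.0097 yspan 0.0214 dy to mark 0.0424
cand [372 198   9  43 240] mean [ 0.5445 -0.0326] xspan 0.0244 yspan 0.0032 dy to mark 0.0612
cand [ 449  198   49   60 1017] mean [0.541  0.0269] xspan 0.0354 yspan 0.0282 dy to mark 0.0017
cand [397 234  10  16  90] mean [ 0.5562 -0.0163] xspan 0.0091 yspan 0.0052 dy to mark 0.0454
mark n 333 [0.51001684 0.0271799 ] span 0.0218 0.0167
```

View pics/w3.png

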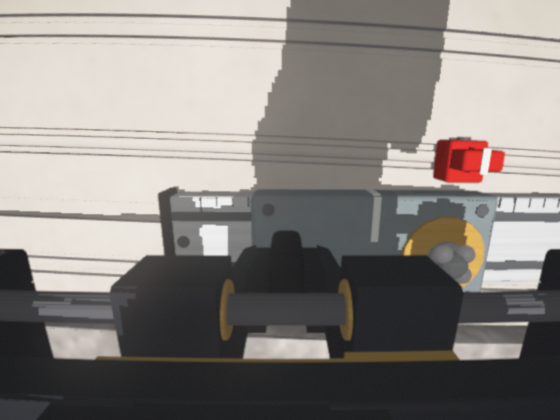

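The carriage line is at (375, 215). The mark's white line is at (485, 160), between two red parts. I'll tighten the mask to white pixels with red on both sides.

```bash
python3 - <<'E'
t=open('lines.py').read()
a=t.index('    v,u=np.nonzero(red)');b=t.index('    v,u=np.nonzero(w)')
t=t[:a]+'''    rr=red.astype(np.uint8); k=12
    L=cv2.dilate(rr,np.ones((1,k+1),np.uint8),anchor=(k,0))>0; Rt=cv2.dilate(rr,np.ones((1,k+1),np.uint8),anchor=(0,0))>0
    w=L&Rt&~red&(mn>100)
'''+t[b:]
t=t.replace("stt[i,4]<15","stt[i,4]<15 or stt[i,2]>13 or stt[i,3]<20").replace("print('mark n'","print('px',u.mean(),v.mean());print('mark n'")
t=t.replace("v,u=np.nonzero(w);","v,u=np.nonzero(w);print('mark px',u.mean(),v.mean(),np.ptp(u),np.ptp(v));")
t=t.replace("print('px',u.mean(),v.mean());","")
open('lines.py','w').write(t)
E
python3 lines.py w4.png
```

```text
mark px 485.17127071823205 160.4696132596685 13 21
cand [372 198   9  43 243] mean [ 0.5446 -0.0326] xspan 0.0244 yspan 0.0032 dy to mark 0.06
mark n 181 [0.50967171 0.02590344] span 0.0116 0.0056
```

Emit:
servo_tool:
  translation:
    - [0,0.009,0]
    - [0,0.009,0]
    - [0,0.009,0]
    - [0,0.009,0]
    - [0,0.009,0]
    - [0,0.009,0]
    - [0,0,0]
    - [0,0,0]
  turn:
    - [0,0,0]
    - [0,0,0]
    - [0,0,0]
    - [0,0,0]
    - [0,0,0]
    - [0,0,0]
    - [0,0,0]
    - [0,0,0]

```text
clock: 6.55
tool_pos: [0.5646, -0.0286, 0.0557]
eef_rot: [-0.021, 1.0, -0.0, 0.0]
contact_force: [-0.5, -1.7, -1.7]
opening: 0.181
finger_force: 15.0
```

```bash
python3 lines.py w5.png; python3 -c "
from h import *
st()"
```

```text
mark px 389.4769230769231 159.56410256410257 9 25
cand [372 198   9  43 236] mean [0.5426 0.0211] xspan 0.0244 yspan 0.0032 dy to mark 0.0063
cand [395 234  13  20 122] mean [0.5548 0.0371] xspan 0.0116 yspan 0.007 dy to mark -0.0092
mark n 195 [0.50980629 0.02594926] span 0.0135 0.0042
t 6.6 pos [ 0.5646 -0.0286  0.0557] z [ 2.e-04 -0.e+00 -1.e+00] yaw 2.46 F [ 1.72 -1.44 -2.12] open 0.18 ff 15.0
```

View pics/w5.png

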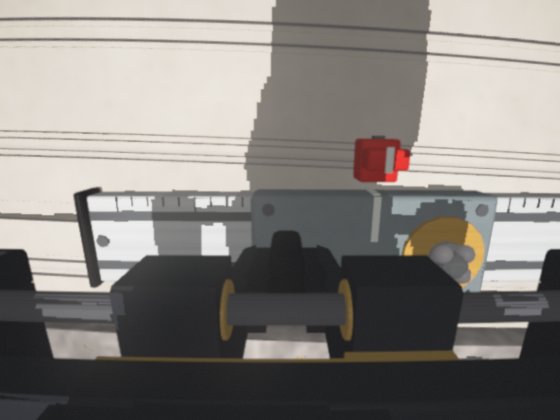

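The lines are nearly together: the carriage line is at (376, 215) and the mark line at (389, 160), about 6.3 mm short.

Emit:
servo_tool:
  translation:
    - [0,0.0032,0]
    - [0,0.0031,0]
    - [0,0,0]
    - [0,0,0]
  turn:
    - [0,0,0]
    - [0,0,0]
    - [0,0,0]
    - [0,0,0]

```text
clock: 7.1
tool_pos: [0.5644, -0.0231, 0.0557]
eef_rot: [-0.021, 1.0, -0.0, 0.0]
contact_force: [2.1, -5.4, -3.4]
opening: 0.181
finger_force: 15.0
```

```bash
sed -i "s/print('mark px'/print('mark z',np.percentile(z[v,u],[10,50,90]),'mark px'/; s/print('cand'/print('z',np.median(z[v,u]),'cand'/" lines.py; python3 lines.py w6.png; python3 -c "
from h import *
st()"
```

```text
mark z [0.03544005 0.03613389 0.03701831] mark px 379.2916666666667 159.68229166666666 8 25
z 0.04010088773358363 cand [372 198   9  43 235] mean [0.5422 0.0266] xspan 0.0244 yspan 0.0032 dy to mark 0.0007
mark n 192 [0.50993692 0.02593985] span 0.0135 0.0041
t 7.15 pos [ 0.5644 -0.0231  0.0557] z [ 4.e-04 -9.e-04 -1.e+00] yaw 2.43 F [ 1.82 -4.87 -2.6 ] open 0.176 ff 15.0
```

Emit:
servo_tool:
  translation:
    - [0,0.0007,0]
    - [0,0,0]
    - [0,0,0]
  turn:
    - [0,0,0]
    - [0,0,0]
    - [0,0,0]

```text
clock: 7.52
tool_pos: [0.5643, -0.0222, 0.0557]
eef_rot: [-0.021, 1.0, -0.0, 0.0]
contact_force: [1.5, -4.6, -3.3]
opening: 0.178
finger_force: 15.0
```

```bash
python3 lines.py w7.png; python3 -c "
from h import *
st()"
```

```text
mark z [0.03522514 0.03625226 0.03707753] mark px 377.85714285714283 159.39795918367346 8 25
z 0.04008254223391805 cand [372 198   9  43 236] mean [0.5422 0.0274] xspan 0.0244 yspan 0.0032 dy to mark -0.0001
z 0.03939000310716283 cand [397 235  11  20 111] mean [0.555  0.0437] xspan 0.0116 yspan 0.0055 dy to mark -0.0158
mark n 196 [0.509788   0.02594125] span 0.0135 0.0041
t 7.575 pos [ 0.5643 -0.0222  0.0557] z [ 3.e-04 -7.e-04 -1.e+00] yaw 2.43 F [ 2.28 -5.15 -2.75] open 0.179 ff 15.0
```

Level to within 0.1 mm. I'll take the side load off, release and lift.

Emit:
servo_tool:
  translation:
    - [0,-0.0007,0]
    - [0,0,0]
  turn:
    - [0,0,0]
    - [0,0,0]

```text
clock: 7.82
tool_pos: [0.5643, -0.0223, 0.0557]
eef_rot: [-0.021, 1.0, 0.0, 0.0]
contact_force: [2.4, -3.2, -2.7]
opening: 0.18
finger_force: 15.0
```

Emit:
servo_tool:
  translation:
    - [0,0,0]
    - [0,0,0]
    - [0,0,0]
    - [0,0,0]
    - [0,0,0]
    - [0,0,-0.02]
    - [0,0,-0.03]
    - [0,0,-0.03]
    - [0,0,-0.03]
    - [0,0,0]
  turn:
    - [0,0,0]
    - [0,0,0]
    - [0,0,0]
    - [0,0,0]
    - [0,0,0]
    - [0,0,0]
    - [0,0,0]
    - [0,0,0]
    - [0,0,0]
    - [0,0,0]
  grip: 0.8

```text
clock: 9.07
tool_pos: [0.5657, -0.0221, 0.1677]
eef_rot: [-0.021, 1.0, 0.0, 0.002]
contact_force: [0.2, -0.2, -0.1]
opening: 0.801
finger_force: 0.0
```

```bash
python3 lines.py w8.png; python3 -c "
from h import *
st()
s=snap('wrist');P,m=cloud(s);z=P[...,2]
R,B=s['img'][...,0].astype(int),s['img'][...,2].astype(int)
b=m&(R>B+50)&(z>.038)&(z<.047)&(abs(P[...,0]-.563)<.035)&(abs(P[...,1]-.07)<.035)
print('brass',cv2.minEnclosingCircle(P[b][:,:2].astype(np.float32)*1000),P[b].mean(0))
q=m&(z>.076)&(z<.086)&(abs(P[...,0]-.565)<.03)&(abs(P[...,1]+.02)<.02)
print('fin',q.sum(),cv2.minAreaRect(P[q][:,:2].astype(np.float32)*1000))
"
```

```text
mark z [0.03552567 0.03620008 0.03697387] mark px 341.1081081081081 146.77027027027026 4 15
z 0.04002781533318802 cand [339 170   4  27  71] mean [0.5416 0.0275] xspan 0.024 yspan 0.0025 dy to mark -0.0002
mark n 74 [0.50987134 0.02583282] span 0.0133 0.004
t 9.125 pos [ 0.5646 -0.0221  0.1663] z [ 1.7e-03  1.0e-04 -1.0e+00] yaw 2.47 F [-0.16 -0.29 -0.32] open 0.797 ff 0.0
brass ((561.2529296875, 68.74661254882812), 23.913848876953125) [0.56018408 0.06667994 0.04349648]
fin 727 ((565.509521484375, -21.901958465576172), (31.12504005432129, 15.611235618591309), 2.8559114933013916)
```

Emit:
servo_tool:
  translation:
    - [0.0104,-0.0371,0]
    - [0.0104,-0.0371,0]
    - [0.0104,-0.0371,0]
    - [0.0104,-0.0371,0]
    - [0.0104,-0.0371,0]
    - [0.0104,-0.0371,0]
    - [0.0104,-0.0371,0]
    - [0.0104,-0.0371,0]
    - [0,0,0]
    - [0,0,0]
  turn:
    - [0,0,0]
    - [0,0,0]
    - [0,0,0]
    - [0,0,0]
    - [0,0,0]
    - [0,0,0]
    - [0,0,0]
    - [0,0,0]
    - [0,0,0]
    - [0,0,0]

```text
clock: 10.42
tool_pos: [0.4937, -0.3209, 0.1645]
eef_rot: [-0.022, 1.0, 0.001, -0.001]
contact_force: [0.1, 0.0, -0.2]
opening: 0.805
finger_force: 0.0
```

```bash
python3 -c "
from h import *
s=snap('wrist','w9.png');P,m=cloud(s);z=P[...,2]
b=m&(abs(P[...,0]-.495)<.04)&(abs(P[...,1]+.322)<.04)
for lo,hi in((.046,.056),(.018,.026)):
    q=P[b&(z>lo)&(z<hi)]; print(len(q),cv2.minEnclosingCircle(q[:,:2].astype(np.float32)*1000),q.mean(0))
go([.4945,-.322,.026])"
```

```text
868 ((494.2416687011719, -325.9107666015625), 15.75725269317627) [ 0.4934778  -0.3258907   0.05042076]
427 ((494.3558654785156, -325.9006652832031), 20.95212745666504) [ 0.48486018 -0.32560214  0.02144939]
t 10.475 pos [ 0.4941 -0.3203  0.1648] z [-9.0e-04  2.1e-03 -1.0e+00] yaw 2.59 F [-1.14  0.12  0.5 ] open 0.802 ff 0.0
tool shift [-0.0005 -0.002   0.1388]
```

View pics/w9.png

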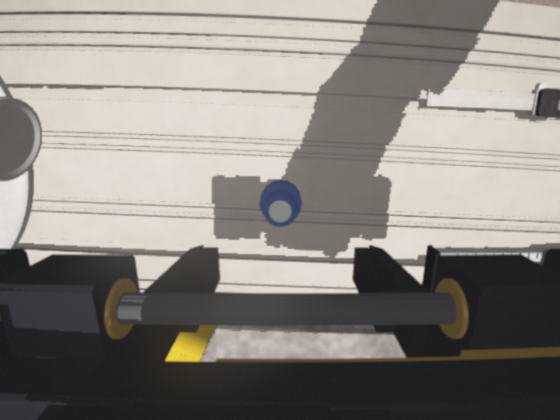

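The cap is at (280, 205), centred between the open fingers and standing upright; the tape measure is only partly in view and well clear. I'll descend and grip.

Emit:
servo_tool:
  translation:
    - [0,-0.0055,0.03]
    - [0,0,0.03]
    - [0,0,0.03]
    - [0,0,0.03]
    - [0,0,0.015]
    - [0,0,0.0045]
    - [0,0,0]
    - [0,0,0]
  turn:
    - [0,0,0]
    - [0,0,0]
    - [0,0,0]
    - [0,0,0]
    - [0,0,0]
    - [0,0,0]
    - [0,0,0]
    - [0,0,0]

```text
clock: 11.48
tool_pos: [0.4948, -0.328, 0.0272]
eef_rot: [-0.022, 1.0, -0.0, 0.001]
contact_force: [-0.2, -0.6, 0.1]
opening: 0.796
finger_force: 0.0
```

```bash
python3 -c "
from h import *
go([.4943,-.3259,.0245])"
```

```text
t 11.475 pos [ 0.4948 -0.328   0.0272] z [ 1.6e-03 -7.0e-04 -1.0e+00] yaw 2.47 F [-0.2  -0.58  0.09] open 0.796 ff 0.0
tool shift [0.0004 0.0021 0.0027]
```

Emit:
servo_tool:
  translation:
    - [0.0004,0.002,0.0025]
    - [0,0,0]
    - [0,0,0]
  turn:
    - [0,0,0]
    - [0,0,0]
    - [0,0,0]

```text
clock: 11.85
tool_pos: [0.4937, -0.3258, 0.0238]
eef_rot: [-0.022, 1.0, -0.0, 0.0]
contact_force: [-0.3, 0.0, 0.3]
opening: 0.802
finger_force: 0.0
```

Emit:
servo_tool:
  translation:
    - [0,0,0]
    - [0,0,0]
    - [0,0,0]
    - [0,0,0]
    - [0,0,0]
    - [0,0,0]
    - [0,0,0]
  turn:
    - [0,0,0]
    - [0,0,0]
    - [0,0,0]
    - [0,0,0]
    - [0,0,0]
    - [0,0,0]
    - [0,0,0]
  grip: 0
  grip_force: 40

```text
clock: 12.72
tool_pos: [0.4937, -0.3257, 0.0237]
eef_rot: [-0.022, 1.0, 0.0, 0.0]
contact_force: [-0.1, 0.5, 0.6]
opening: 0.328
finger_force: 40.0
```

```bash
python3 -c "
from h import *
st()
s=snap('wrist','w10.png');P,m=cloud(s);z=P[...,2]
b=m&(abs(P[...,0]-.495)<.04)&(abs(P[...,1]+.325)<.04)
q=P[b&(z>.018)&(z<.026)]; print(len(q),cv2.minEnclosingCircle(q[:,:2].astype(np.float32)*1000),q.mean(0))"
```

```text
t 12.725 pos [ 0.4937 -0.3257  0.0237] z [ 0.e+00  1.e-04 -1.e+00] yaw 2.47 F [-0.12  0.53  0.57] open 0.328 ff 40.0
1133 ((483.0854797363281, -325.86614990234375), 24.693696975708008) [ 0.48007877 -0.32587679  0.0217412 ]
```

Emit:
servo_tool:
  translation:
    - [0,0,-0.015]
    - [0,0,-0.035]
    - [0,0,-0.04]
    - [0,0,-0.035]
    - [0,0,0]
  turn:
    - [0,0,0]
    - [0,0,0]
    - [0,0,0]
    - [0,0,0]
    - [0,0,0]

```text
clock: 13.4
tool_pos: [0.4955, -0.3268, 0.1523]
eef_rot: [-0.021, 1.0, -0.002, 0.003]
contact_force: [0.1, -0.7, -1.5]
opening: 0.329
finger_force: 40.0
```

Emit:
servo_tool:
  translation:
    - [-0.0085,0.0391,0]
    - [-0.0085,0.0391,0]
    - [-0.0085,0.0391,0]
    - [-0.0085,0.0391,0]
    - [-0.0085,0.0391,0]
    - [-0.0085,0.0391,0]
    - [-0.0085,0.0391,0]
    - [-0.0085,0.0391,0]
    - [-0.0085,0.0391,0]
    - [-0.0085,0.0391,0]
  turn:
    - [0,0,0]
    - [0,0,0]
    - [0,0,0]
    - [0,0,0]
    - [0,0,0]
    - [0,0,0]
    - [0,0,0]
    - [0,0,0]
    - [0,0,0]
    - [0,0,0]

```text
clock: 14.65
tool_pos: [0.5611, 0.0697, 0.148]
eef_rot: [-0.022, 1.0, -0.0, -0.001]
contact_force: [-0.1, 0.4, 0.2]
opening: 0.331
finger_force: 40.0
```

Emit:
servo_tool:
  translation:
    - [0,0,0]
    - [0,0,0]
  turn:
    - [0,0,0]
    - [0,0,0]

```text
clock: 14.9
tool_pos: [0.5609, 0.0675, 0.1481]
eef_rot: [-0.021, 1.0, -0.001, -0.001]
contact_force: [-0.5, -0.8, 0.5]
opening: 0.328
finger_force: 40.0
```

```bash
python3 lines.py w11.png; python3 -c "
from h import *
go([.5614,.0683,.085])
s=snap('wrist');P,m=cloud(s);z=P[...,2]
R,B=s['img'][...,0].astype(int),s['img'][...,2].astype(int)
b=m&(R>B+50)&(z>.038)&(z<.047)&(abs(P[...,0]-.563)<.035)&(abs(P[...,1]-.07)<.035)
print('brass',b.sum(),cv2.minEnclosingCircle(P[b][:,:2].astype(np.float32)*1000),P[b].mean(0))
s0=r.get_state()['tool_pos']
b=m&(B>R+40)&(z>.1)&(abs(P[...,0]-.563)<.05)&(abs(P[...,1]-.07)<.05)
q=P[b]-s0;print('cap rel',b.sum(),q.min(0),q.max(0),np.percentile(q,[2,98],axis=0))
q=q[(q[:,2]<-.002)]
# lateral face of skirt: fit circle radius 21 with known r
from scipy.optimize import least_squares
f=least_squares(lambda c:np.hypot(q[:,0]-c[0],q[:,1]-c[1])-.021,[0,0],loss='soft_l1',f_scale=.001);print(f.x,len(q),np.abs(f.fun).mean())
"
```

```text
mark z [0.03513974 0.03623637 0.03708314] mark px 238.56666666666666 150.98888888888888 6 14
mark n 90 [0.51087796 0.0260353 ] span 0.0116 0.0051
t 14.95 pos [0.561  0.0668 0.1482] z [-0.0015 -0.0016 -1.    ] yaw 2.38 F [-0.04 -0.58 -0.37] open 0.333 ff 40.0
tool shift [-0.0005  0.0016  0.0632]
brass 943 ((561.6931762695312, 68.28180694580078), 22.703353881835938) [0.55241163 0.06857404 0.04346922]
cap rel 3530 [-0.0207592  -0.01808154 -0.02203389] [0.00421046 0.0184735  0.02834837] [[-0.01999875 -0.01446267 -0.01737488]
 [-0.00036617  0.01551465  0.02741444]]
[0.00192788 0.00047853] 1140 0.00154912056981893
```

View pics/w11.png

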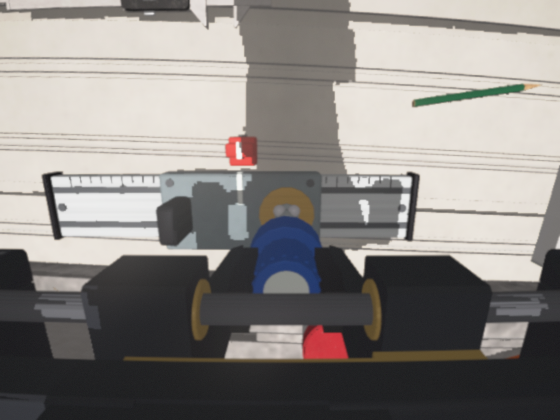

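The cap is held upright at (287, 250) and the stud is directly under it at (287, 210). The carriage line, at (239, 190), is still in line with the mark line, at (238, 150).

Emit:
servo_tool:
  translation:
    - [0,0.001,0.02]
    - [0,0,0.02]
    - [0,0,0.015]
    - [0,0,0.005]
    - [0,0,0]
    - [0,0,0]
  turn:
    - [0,0,0]
    - [0,0,0]
    - [0,0,0]
    - [0,0,0]
    - [0,0,0]
    - [0,0,0]

```text
clock: 15.75
tool_pos: [0.5621, 0.0696, 0.0893]
eef_rot: [-0.022, 1.0, 0.0, 0.001]
contact_force: [1.6, 0.2, -0.5]
opening: 0.331
finger_force: 40.0
```

```bash
python3 -c "
from h import *
go([.5612,.0684,.080])"
```

```text
t 15.75 pos [0.5621 0.0696 0.0893] z [ 1.2e-03  3.0e-04 -1.0e+00] yaw 2.47 F [ 1.58  0.22 -0.5 ] open 0.331 ff 40.0
tool shift [ 0.001  -0.0012  0.0093]
```

Emit:
servo_tool:
  translation:
    - [0.0006,-0.0008,0.004]
    - [0,0,0.003]
    - [0,0,0]
    - [0,0,0]
  turn:
    - [0,0,0]
    - [0,0,0]
    - [0,0,0]
    - [0,0,0]

```text
clock: 16.25
tool_pos: [0.5611, 0.0688, 0.0817]
eef_rot: [-0.022, 1.0, 0.0, 0.0]
contact_force: [0.3, 0.5, -0.6]
opening: 0.335
finger_force: 40.0
```

```bash
python3 -c "
from h import *
go([.5612,.0684,.080])"; python3 lines.py w12.png
```

```text
t 16.25 pos [0.5611 0.0688 0.0817] z [ 0.e+00  1.e-04 -1.e+00] yaw 2.48 F [ 0.33  0.52 -0.62] open 0.335 ff 40.0
tool shift [-0.0001 -0.0004  0.0017]
mark z [0.03497794 0.03613203 0.03689208] mark px 220.34 154.96 8 22
mark n 150 [0.50996728 0.02611226] span 0.0136 0.005
```

Emit:
servo_tool:
  translation:
    - [0,-0.0003,0.0015]
    - [0,0,0.0015]
    - [0,0,0.001]
    - [0,0,0]
  turn:
    - [0,0,0]
    - [0,0,0]
    - [0,0,0]
    - [0,0,0]

```text
clock: 16.8
tool_pos: [0.5615, 0.0679, 0.078]
eef_rot: [-0.021, 1.0, -0.0, 0.0]
contact_force: [-0.3, -2.3, 3.4]
opening: 0.33
finger_force: 40.0
```

Emit:
servo_tool:
  translation:
    - [0,0,0.001]
    - [0,0,0.001]
    - [0,0,0]
  turn:
    - [0,0,0]
    - [0,0,0]
    - [0,0,0]

```text
clock: 17.18
tool_pos: [0.5619, 0.0683, 0.0767]
eef_rot: [-0.021, 1.0, 0.0, 0.001]
contact_force: [0.9, -1.2, 7.2]
opening: 0.328
finger_force: 40.0
```

Contact came at the expected height and the force is rising. I'll keep pressing.

Emit:
servo_tool:
  translation:
    - [0,0,0.001]
    - [0,0,0.001]
    - [0,0,0.001]
    - [0,0,0]
  turn:
    - [0,0,0]
    - [0,0,0]
    - [0,0,0]
    - [0,0,0]

```text
clock: 17.68
tool_pos: [0.5614, 0.0682, 0.0727]
eef_rot: [-0.022, 1.0, -0.0, 0.0]
contact_force: [1.2, -0.7, 1.2]
opening: 0.328
finger_force: 40.0
```

Emit:
servo_tool:
  translation:
    - [0,0,0.001]
    - [0,0,0.001]
    - [0,0,0]
  turn:
    - [0,0,0]
    - [0,0,0]
    - [0,0,0]

```text
clock: 18.05
tool_pos: [0.5608, 0.0682, 0.0697]
eef_rot: [-0.022, 1.0, -0.0, -0.0]
contact_force: [3.8, -2.4, -11.0]
opening: 0.326
finger_force: 40.0
```

The click came and the stud is now pulling the cap down, so I'll follow it to the seat.

Emit:
servo_tool:
  translation:
    - [0,0,0.001]
    - [0,0,0.001]
    - [0,0,0]
  turn:
    - [0,0,0]
    - [0,0,0]
    - [0,0,0]

```text
clock: 18.42
tool_pos: [0.5611, 0.0681, 0.0687]
eef_rot: [-0.021, 1.0, -0.0, 0.0]
contact_force: [2.3, -3.0, -7.1]
opening: 0.332
finger_force: 40.0
```

Emit:
servo_tool:
  translation:
    - [0,0,0.001]
    - [0,0,0]
    - [0,0,0]
  turn:
    - [0,0,0]
    - [0,0,0]
    - [0,0,0]

```text
clock: 18.8
tool_pos: [0.561, 0.0688, 0.0678]
eef_rot: [-0.022, 1.0, 0.0, 0.0]
contact_force: [1.9, -1.2, -2.5]
opening: 0.325
finger_force: 40.0
```

Emit:
servo_tool:
  translation:
    - [0,0,0.001]
    - [0,0,0.0005]
    - [0,0,0]
    - [0,0,0]
  turn:
    - [0,0,0]
    - [0,0,0]
    - [0,0,0]
    - [0,0,0]

```text
clock: 19.3
tool_pos: [0.5612, 0.0688, 0.0676]
eef_rot: [-0.022, 1.0, 0.0, 0.0]
contact_force: [-1.8, -2.0, 9.1]
opening: 0.329
finger_force: 40.0
```

```bash
python3 -c "
from h import *
st()"
```

```text
t 19.3 pos [0.5612 0.0688 0.0676] z [ 9.e-04  4.e-04 -1.e+00] yaw 2.49 F [-1.76 -1.97  9.11] open 0.329 ff 40.0
```

Emit:
servo_tool:
  translation:
    - [0,0,0.0002]
    - [0,0,0]
    - [0,0,0]
    - [0,0,0]
  turn:
    - [0,0,0]
    - [0,0,0]
    - [0,0,0]
    - [0,0,0]

```text
clock: 19.8
tool_pos: [0.5612, 0.0688, 0.0675]
eef_rot: [-0.022, 1.0, 0.0, 0.0]
contact_force: [-1.2, -1.3, 10.0]
opening: 0.33
finger_force: 40.0
```

```bash
sed -i 's/P\[...,0\]<.565/P[...,0]<.552/; s/stt\[i,3\]<20/stt[i,3]<8/' lines.py; python3 lines.py w13.png; python3 -c "
from h import *
for i in range(4): snap('side','s9.png'); st()
import cv2
a=cv2.imread('pics/w13.png')[100:300,140:400];cv2.imwrite('pics/c13.png',cv2.resize(a,None,fx=3,fy=3,interpolation=cv2.INTER_CUBIC))"
```

```text
mark z [0.03511088 0.03611757 0.03680766] mark px 214.90374331550802 155.7433155080214 8 25
mark n 187 [0.50958243 0.02598   ] span 0.0143 0.0047
t 19.9 pos [0.5612 0.0689 0.0676] z [ 1.e-03  4.e-04 -1.e+00] yaw 2.49 F [-1.21 -1.72 10.56] open 0.33 ff 40.0
t 19.95 pos [0.5612 0.0688 0.0675] z [ 9.e-04  4.e-04 -1.e+00] yaw 2.49 F [-1.84 -1.86 10.48] open 0.33 ff 40.0
t 20.0 pos [0.5612 0.0688 0.0675] z [ 1.e-03  4.e-04 -1.e+00] yaw 2.49 F [-1.7  -2.19 10.59] open 0.329 ff 40.0
t 20.05 pos [0.5612 0.0688 0.0675] z [ 9.e-04  3.e-04 -1.e+00] yaw 2.49 F [-0.96 -2.09 10.84] open 0.33 ff 40.0
```

View pics/c13.png

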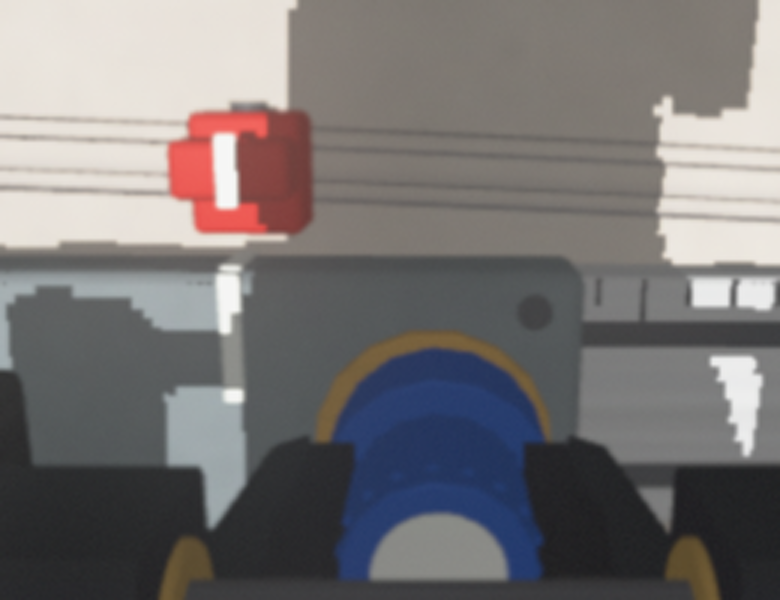

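The cap sits concentric on the brass seat, and the lines run on into each other, at crop (226, 170) and (232, 330). One numeric check of the line before handing in.

```bash
python3 -c "
from h import *
s=snap('wrist'); I=s['img'].min(2).astype(int); a=np.radians(2.5);ay=np.array([-np.sin(a),np.cos(a)])
M=np.array([.5097,.02600])
for v in range(190,234,4):
    row=s['img'][v,208:230].astype(int).sum(1)//3
    i=row.argmax(); 
    print(v,row.tolist())
for v,u in((192,216.5),(210,217),(230,217.5)): print((M-plane(s,(u,v),.04)[:2])@ay)
st()"
```

```text
190 [106, 106, 107, 113, 133, 166, 190, 202, 208, 209, 203, 183, 151, 125, 118, 114, 105, 94, 89, 89, 90, 90]
194 [148, 140, 148, 176, 224, 243, 244, 244, 244, 244, 242, 222, 167, 157, 156, 135, 106, 95, 95, 94, 94, 93]
198 [172, 172, 172, 181, 217, 240, 244, 244, 244, 244, 243, 225, 156, 122, 116, 109, 98, 94, 94, 94, 94, 94]
202 [172, 172, 173, 179, 208, 236, 243, 244, 244, 244, 243, 227, 161, 107, 95, 95, 94, 94, 94, 95, 95, 94]
206 [171, 172, 172, 175, 197, 230, 243, 243, 227, 171, 142, 131, 114, 100, 95, 95, 94, 95, 94, 94, 93, 93]
210 [118, 118, 119, 119, 142, 203, 235, 237, 218, 165, 141, 135, 119, 100, 94, 94, 94, 94, 93, 92, 92, 92]
214 [95, 95, 94, 94, 98, 113, 130, 138, 140, 141, 140, 137, 123, 103, 94, 93, 92, 92, 92, 92, 92, 92]
218 [94, 94, 93, 94, 96, 108, 125, 138, 140, 140, 140, 137, 125, 106, 95, 92, 91, 91, 91, 91, 91, 91]
222 [91, 93, 92, 93, 93, 102, 121, 136, 139, 140, 140, 138, 129, 110, 95, 91, 91, 91, 91, 90, 90, 91]
226 [91, 92, 91, 91, 91, 96, 117, 134, 140, 138, 139, 139, 131, 114, 97, 91, 90, 89, 91, 91, 91, 90]
230 [169, 170, 167, 169, 169, 175, 198, 226, 236, 238, 238, 235, 213, 145, 100, 91, 91, 90, 90, 91, 89, 90]
-0.0006402744789432425
-0.0003051543225390302
0.00012890290292481236
t 20.1 pos [0.5612 0.0688 0.0675] z [ 9.e-04  4.e-04 -1.e+00] yaw 2.49 F [-1.52 -0.91 10.32] open 0.328 ff 40.0
```

```bash
python3 -c "
from h import *
print(r.finish_job())"
```

```text
the job is handed in; nothing more can be done
None
```

I handed the job in at about 20 s: the carriage's line is level with the mark to within about 0.3 mm, and the cap has clicked onto the stud, seated and still held at about 10 N. I kept clear of the wax tin, tape measure and caliper, but didn't re-measure where they are afterwards.

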